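# Fit the keyed metering cartridge into the sloping head of a tea filler

### The job

Pick up the tea filler's metering cartridge by its handle, put it into the round bore of the machine's sloping head and turn it under light pressure, without forcing it, until its three-armed key drops into the drive plate and the flange sits fully home, flat on the bore's rim. Let go and leave the brush and the canister where they are.

Things in the scene. Friction and masses are not known exactly. Their poses are not given: they have to be found in the camera images.
- head: Sloping filling head of the green bench-top tea filler: 192 x 192 mm face, tilted 30 degrees towards the machine's front. Origin: centre of the bore's mouth, in the plane of its steel rim (120 mm outside diameter, 4 mm proud of the face), 175 mm above the table. z points out along the bore's axis, y is level, x points up the slope. Bore 84 mm diameter. Seated, the flange rests on the rim.
- drive_top (a point): Centre of the flat top of the drive plate down in the bore, 33 mm below the rim. It has a Y-shaped slot: three arms 16 mm wide, 17 mm deep, 120 degrees apart, out to the bore's wall. The plate's angle differs each run and is not given (axes here are the head's). Stiff gearing holds it: about 1 N m turns it. While the key only stands on the plate, the flange is 11 mm clear of the rim.
- cartridge_mid (a point): Loose metering cartridge, 97 mm tall, about 0.45 kg, standing on its key. This point: on its axis, 48.5 mm above its lowest face; z up its axis to the handle. From below: three-armed key (arms 12 mm wide, 34 mm long from the axis, 14 mm tall, at 0, 120, 240 degrees from x), steel drum (80 mm diameter, 30 mm tall, lowest 10 mm tapered), flange (110 mm diameter, 8 mm thick), handle.
- cartridge_handle (a point): The middle of the cartridge's handle grip, on its axis, 76 mm above its lowest face, so 32 mm above the flange's underside and 24 mm above the flange's top. The handle is a black upright bar 64 mm long (along x), 22 mm wide (along y) and 45 mm high, on top of the flange. Axes as for cartridge_mid.
- cartridge_flange (a point): The centre of the underside of the cartridge's flange (the face that comes to rest on the bore's rim), 44 mm above its lowest face. Axes as for cartridge_mid.
- board: Square plywood board 170 x 170 x 12 mm, fixed, on which the cartridge stands at the start. Origin: centre of its underside, on the table.
- canister: Bystander: upright steel tea canister, 80 mm diameter, 130 mm tall, loose. Origin: centre of its foot.
- brush: Bystander: hand brush, 160 mm long, lying loose on the table. Origin: on its underside.
There are look-alikes about, which are no part of the job. Leave any blue or turquoise look-alike of the part that bears cartridge_mid alone.

How it is judged (in metres and radians):
At the end, for the whole second after the job is handed in: The cartridge is released in the head with its flange fully home on the rim: the flange's underside within 3 mm of the rim's plane and 6 mm of the bore's mouth centre, its axis within 3.4 degrees of the bore's (z of cartridge_flange in the frame of head between -0.003 and 0.003 m and distance between cartridge_flange and head below 0.006 m and angle between the z axis of cartridge_flange and the z axis of head, either way round below 0.06 rad and contact force between the fingers and cartridge below 0.1 N); the robot touches nothing.
It fails at once if the cartridge is forced: it presses on the filler with more than 80 N (contact force between cartridge and head above 80 N).
It fails at once if the canister is moved by more than 20 mm (distance of canister from where it was at the start of the episode above 0.02 m).
It fails at once if the brush is moved by more than 20 mm (distance of brush from where it was at the start of the episode above 0.02 m).
It also fails if it takes over 69 s, if anything falls off the work surface, if the arm or the gripper's body presses on something with over 40 N, if the wrist force passes 120 N, or if a joint passes its speed limit or range.

### The arm

A 7-joint arm with a two-finger parallel gripper is mounted at the origin on the work surface. World frame = base frame: x ahead of the robot, y to its left, z up, the work surface at z = 0. Lengths are in mm, angles in rad, forces in N, time in s.
With the tool pointing down it reaches from about 425 to 875 mm from the base axis. Payload 4.7 kg.
Tool frame: the origin (TCP) lies midway between the tips of the shut fingers; the grasp point (between the pads) lies 19 mm behind it (r.tcp_to_grasp is the distance from the TCP to the grasp point, in mm); z points along the fingers, y is the direction in which the jaws open and shut (so a half turn about z gives the same grasp; the last joint's range is limited). The gripper opens to 87 mm and grips with 3 to 60 N. Pads are 19 mm wide; open, the fingers measure 117 mm over their backs; the gripper's body (75 mm by 190 mm) begins 51 mm behind the grasp point.
Start: joints at [1.192, 0.321, -0.07, 1.45, 0.023, 1.371, -0.057], TCP at [248.787, -600.525, 222.587] pointing down, gripper open.
Joint ranges: [-2.86, 2.86], [-0.3, 2.09], [-1.38, 1.24], [0.06, 2.45], [-1.56, 4.7], [0.09, 2.05], [-2.69, 2.69]. Speed limits (rad/s): [2.57, 2.57, 3.14, 3.14, 3.14, 3.14, 3.14].

### API

Orientations are given as a rotation vector (axis times angle).
In Python, from rig import r, get_image gives the robot as it stands. The module is installed in compiled form; this text tells all that it offers. Calls block until the motion is done:
- r.move_to(position, orientation): joint-space move of the TCP to a pose.
- r.move_straight(position, orientation=None, velocity=150, max_force=None): straight line of the TCP; orientation=None keeps the orientation; velocity is the mean speed in mm/s. With max_force (N) it stops when the force on the tool has changed by that much, and returns True; else False.
- r.move_j(angles): joint-space move.
- r.gripper_to(opening): opening from 0.0 (shut) to 1.0 (fully open); the grip force is fixed at half the most; returns when the fingers have stopped.
- r.hold(seconds).
- r.inverse_kinematics(position, orientation): joint angles nearest the present ones, or None.
- r.read_state(): the state.
- get_image(name): name is "side" or "top"; returns a dict with "image" (420x560x3 uint8, red, green, blue), "K" (3x3 intrinsics, pixels), "extrinsics" (4x4, takes a point from world to camera coordinates). Camera axes: x right, y down, z forward; pixel columns grow to the right and rows downward; lengths in mm; the calibration is good to about 2 mm. A picture is of the moment at which its call begins. There is no depth.
A pose or a line that the arm cannot do raises r.Unreachable and nothing moves.
- r.hand_in(): hands the job in, once; it reports no verdict.
The state is a dict: "t": time; "joints": joint angles; "dq": joint speeds; "effort": joint torques, N m; "tool_pos": TCP position; "eef_rot": TCP orientation; "ft_force": force on the tool from outside, world axes, zero at the start; "ft_torque": the same for the moment, N m; "gripper_width": opening from 0.0 (shut) to 1.0 (fully open).
Only numpy, scipy, OpenCV 4.12 (cv2) and the standard library are available. Lean on these libraries where they do the work, as an engineer would, in place of code of your own. Each camera call takes 0.05 s, during which the arm holds its last target.

## Working session

There is one attempt and no reset: what is moved stays moved. The work goes in short steps, each a Python script; the robot and the scene stay as the last script left them, time stands still between calls to the robot, and variables do not carry over. Pictures are saved under pics/ and viewed, and the job is handed in when it is done.

```bash
mkdir -p pics; ls; python3 - <<'E'
from rig import r,get_image
import cv2,numpy as np
for n in("side","top"):
    d=get_image(n); cv2.imwrite(f"pics/{n}0.png",d["image"][:,:,::-1]); print(n,d["K"].tolist(),np.round(d["extrinsics"],4).tolist())
s=r.read_state(); print(s,r.tcp_to_grasp)
E
```

```text
pics
side [[403.9639316326751, 0.0, 273.82888986517355], [0.0, 403.9639316326751, 198.1532151617924], [0.0, 0.0, 1.0]] [[-0.8723, -0.4886, 0.0185, 550.4515], [-0.3032, 0.5109, -0.8044, 244.5896], [0.3836, -0.7073, -0.5938, 871.5951], [0.0, 0.0, 0.0, 1.0]]
top [[438.74073235885754, 0.0, 283.19037094322493], [0.0, 438.74073235885754, 207.05753905003505], [0.0, 0.0, 1.0]] [[0.0107, -0.9998, -0.0174, 72.2752], [-0.9821, -0.0072, -0.1881, 615.4351], [0.1879, 0.0191, -0.982, 923.606], [0.0, 0.0, 0.0, 1.0]]
{'t': 0.1, 'joints': array([ 1.19209123,  0.321769  , -0.07006167,  1.45155646,  0.02260522,
        1.3707869 , -0.05690882]), 'dq': array([-0.00137904, -0.00242639, -0.00014016, -0.0045387 , -0.0004266 ,
        0.00140315,  0.0001002 ]), 'effort': array([-1.37630591e-04, -4.92571807e+01, -4.05937834e-01, -3.13395596e+01,
       -6.40808232e-02,  3.95223638e-02,  6.37652056e-05]), 'tool_pos': array([ 248.55933518, -600.06433086,  221.55588846]), 'eef_rot': array([-3.07955157e+00, -6.12727824e-01,  6.91598434e-04]), 'ft_force': array([-0.21648249, -0.06356591,  0.05463036]), 'ft_torque': array([ 0.02351159, -0.01084505, -0.01079028]), 'gripper_width': 1.0010989764917162} 18.700000000000003
```

View pics/side0.png

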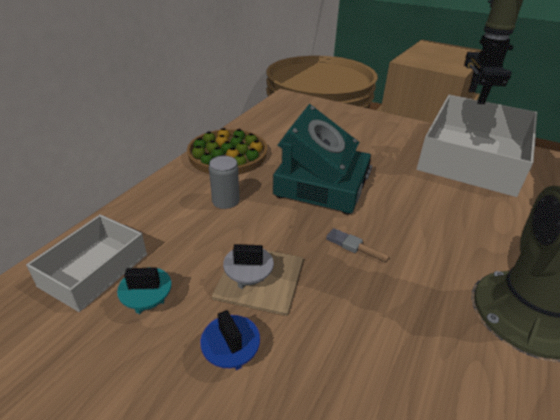

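View pics/top0.png

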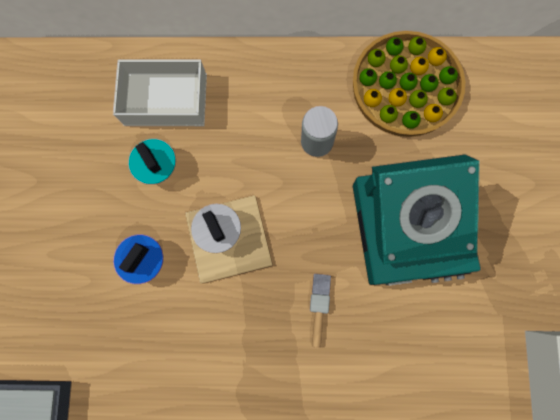

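```bash
python3 - <<'E'
import cv2,numpy as np
t=cv2.imread("pics/top0.png");s=cv2.imread("pics/side0.png")
a=cv2.resize(t[140:300,340:500],None,fx=3.7,fy=3.7,interpolation=cv2.INTER_CUBIC)
cv2.imwrite("pics/th.png",a)
cv2.imwrite("pics/sh.png",cv2.resize(s[95:215,260:390],None,fx=4.8,fy=4.8,interpolation=cv2.INTER_CUBIC))
b=cv2.resize(t[185:285,175:285],None,fx=3.6,fy=3.6,interpolation=cv2.INTER_CUBIC)
c=cv2.resize(s[220:320,200:310],None,fx=3.6,fy=3.6,interpolation=cv2.INTER_CUBIC)
cv2.imwrite("pics/cart.png",np.hstack([b,c]))
E
```

```text
(no output)
```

View pics/th.png

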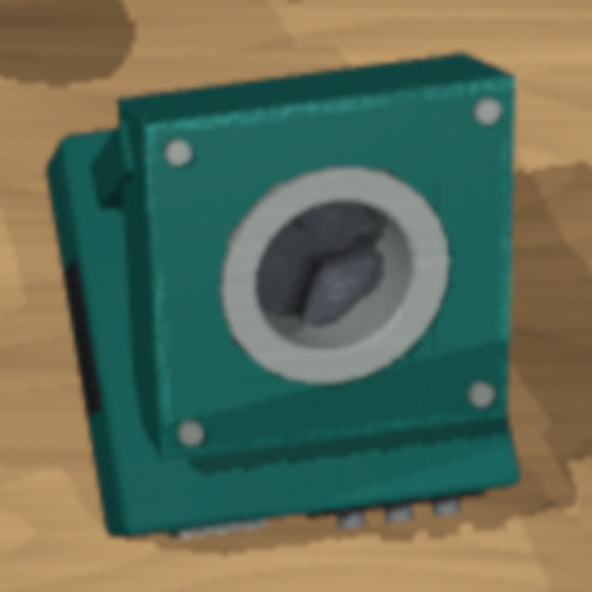

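View pics/sh.png

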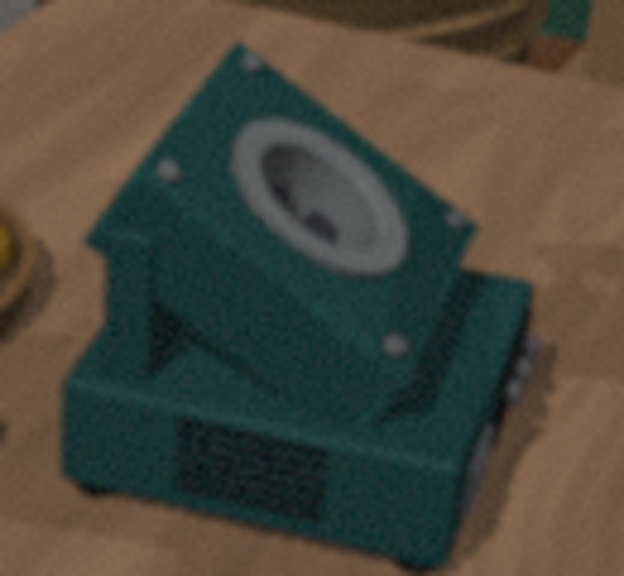

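View pics/cart.png

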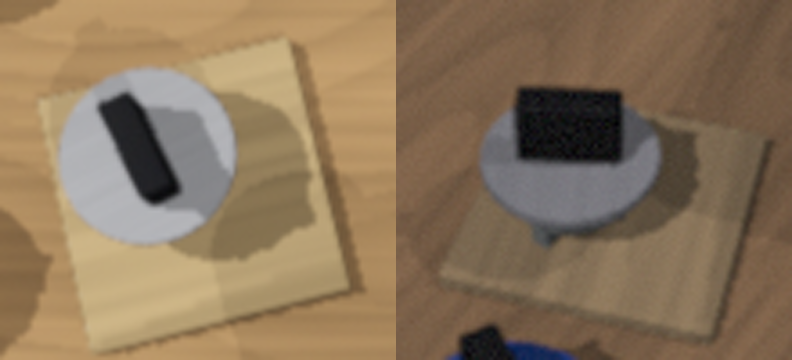

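```bash
cat > h.py <<'E'
import cv2,numpy as np
from scipy.spatial.transform import Rotation as R
from rig import r,get_image
class Cam:
    def __init__(s,n):
        d=get_image(n); s.img=d["image"]; s.K=np.array(d["K"]); s.E=np.array(d["extrinsics"])
        s.Rc=s.E[:3,:3]; s.t=s.E[:3,3]; s.c=-s.Rc.T@s.t
    def ray(s,uv):
        d=s.Rc.T@np.linalg.inv(s.K)@np.array([uv[0],uv[1],1.]); return d/np.linalg.norm(d)
    def on_plane(s,uv,p0,n=(0,0,1)):
        n=np.array(n,float); d=s.ray(uv); return s.c+d*(n@(np.array(p0,float)-s.c))/(n@d)
    def onz(s,uv,z): return s.on_plane(uv,[0,0,z])
    def proj(s,P):
        q=s.K@(s.Rc@np.array(P,float)+s.t); return q[:2]/q[2]
def tri(c1,u1,c2,u2):
    d1,d2=c1.ray(u1),c2.ray(u2)
    A=np.stack([d1,-d2],1); x=np.linalg.lstsq(A,c2.c-c1.c,rcond=None)[0]
    a,b=c1.c+d1*x[0],c2.c+d2*x[1]; return (a+b)/2,np.linalg.norm(a-b)
E
python3 - <<'E'
from h import *
T=Cam("top");S=Cam("side")
for nm,C,box in(("top",T,(175,185,285,285)),("side",S,(200,220,310,305))):
    x0,y0,x1,y1=box
    im=C.img[y0:y1,x0:x1]; hsv=cv2.cvtColor(im,cv2.COLOR_RGB2HSV)
    blk=(hsv[...,2]<60).astype(np.uint8)
    gry=((hsv[...,1]<60)&(hsv[...,2]>70)).astype(np.uint8)
    m=cv2.morphologyEx(gry|blk,cv2.MORPH_OPEN,np.ones((3,3)))
    cs=cv2.findContours(m,cv2.RETR_EXTERNAL,cv2.CHAIN_APPROX_NONE)[0]
    c=max(cs,key=cv2.contourArea); print(nm,"flange",np.array(cv2.fitEllipse(c)[0])+[x0,y0],cv2.fitEllipse(c)[1:],cv2.contourArea(c))
    cs=cv2.findContours(blk,cv2.RETR_EXTERNAL,cv2.CHAIN_APPROX_NONE)[0]
    c=max(cs,key=cv2.contourArea); mr=cv2.minAreaRect(c); print(" blk",cv2.boxPoints(mr)+[x0,y0],cv2.contourArea(c))
    if nm=="top":
        e=np.array(cv2.fitEllipse(cv2.convexHull(max(cv2.findContours(m,cv2.RETR_EXTERNAL,cv2.CHAIN_APPROX_NONE)[0],key=cv2.contourArea)))[0])+[x0,y0]
        print("flange ctr",e,T.onz(e,64))
    v=np.dstack([m*120,blk*255,gry*255]); cv2.imwrite(f"pics/m_{nm}.png",cv2.resize(np.hstack([im[:,:,::-1],v]),None,fx=3,fy=3,interpolation=cv2.INTER_NEAREST))
# rim
for nm,C,box in(("top",T,(385,170,480,260)),("side",S,(300,110,355,160))):
    x0,y0,x1,y1=box
    im=C.img[y0:y1,x0:x1]; hsv=cv2.cvtColor(im,cv2.COLOR_RGB2HSV)
    m=((hsv[...,1]<85)).astype(np.uint8)
    cs=cv2.findContours(m,cv2.RETR_EXTERNAL,cv2.CHAIN_APPROX_NONE)[0]
    c=max(cs,key=cv2.contourArea); e=cv2.fitEllipse(c); print(nm,"rim",np.array(e[0])+[x0,y0],e[1:])
    v=np.dstack([m*255]*3); cv2.ellipse(v,e,(0,0,255)); cv2.imwrite(f"pics/r_{nm}.png",cv2.resize(np.hstack([im[:,:,::-1],v]),None,fx=4,fy=4,interpolation=cv2.INTER_NEAREST))
    g=np.clip((cv2.cvtColor(im,cv2.COLOR_RGB2GRAY).astype(float)-20)*2.2,0,255).astype(np.uint8)
    cv2.imwrite(f"pics/g_{nm}.png",cv2.resize(g,None,fx=6,fy=6,interpolation=cv2.INTER_CUBIC))
E
```

```text
top flange [215.48582077 227.97415161] ((48.21927261352539, 49.84431076049805), 57.9587287902832) 1887.0
 blk [[202.45620728 214.12044144]
 [211.76277161 209.77737808]
 [224.81752014 237.75182724]
 [215.51095581 242.09489059]] 275.5
flange ctr [215.50980377 227.95830536] [565.58653333 227.11235051  64.        ]
side flange [247.66938019 264.12786865] ((40.36263656616211, 49.99565124511719), 83.0828628540039) 1547.0
 blk [[233. 244.]
 [262. 244.]
 [262. 264.]
 [233. 264.]] 531.0
top rim [429.8928566  213.83458328] ((56.46620559692383, 63.1196403503418), 57.63966369628906)
side rim [325.95671844 135.71612549] ((23.500385284423828, 43.715301513671875), 129.5294189453125)
```

```bash
python3 - <<'E'
import cv2,numpy as np
a=[cv2.imread(f"pics/r_{n}.png") for n in("top","side")]+[cv2.imread(f"pics/g_{n}.png") for n in("top","side")]
for n,x in zip(("r_top","r_side","g_top","g_side"),a): print(n,x.shape)
H=540
o=[x for x in (a[2],a[3])]
c=np.zeros((600,800,3),np.uint8)
c[:300,:320]=cv2.resize(a[2],(320,300)); c[:300,330:330+330]=cv2.resize(a[3],(330,300))
c[300:490,:400]=cv2.resize(a[0],(400,190)); c[300:400,400:620]=cv2.resize(a[1],(220,100))
cv2.imwrite("pics/mix.png",c)
E
```

```text
r_top (360, 760, 3)
r_side (200, 440, 3)
g_top (540, 570, 3)
g_side (300, 330, 3)
```

View pics/mix.png

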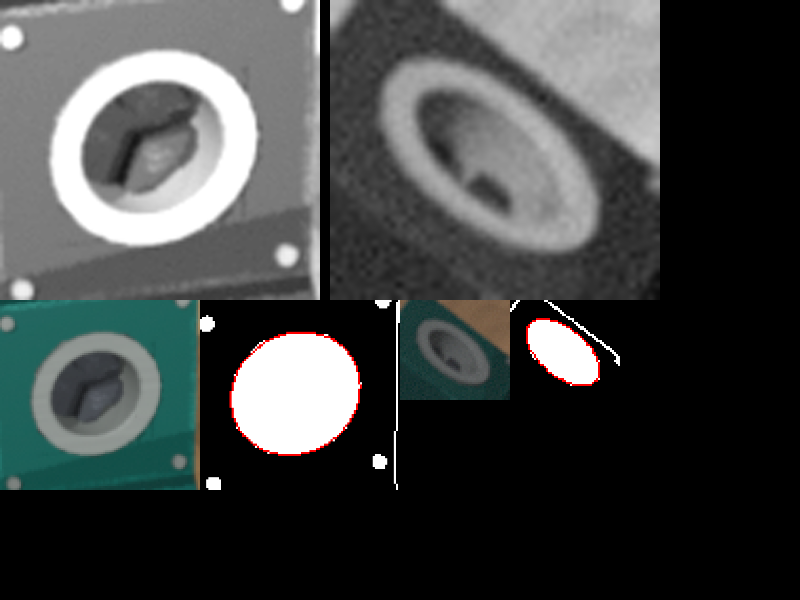

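View pics/g_top.png

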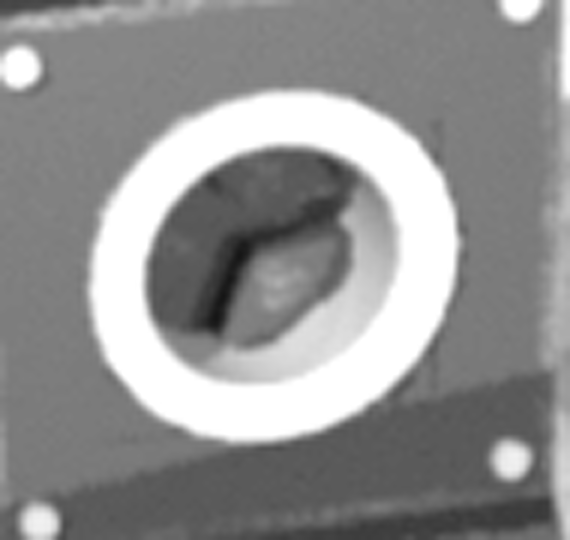

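View pics/m_side.png

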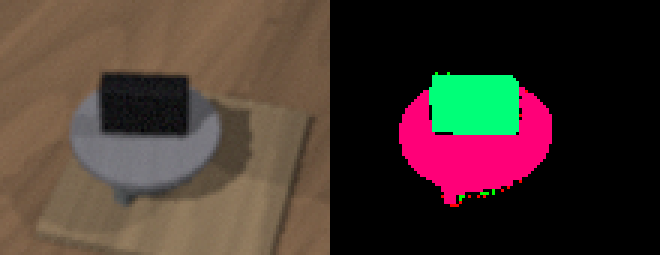

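```bash
python3 - <<'E'
from h import *
T=Cam("top");S=Cam("side")
print("rim tri",tri(T,(429.9,213.8),S,(325.96,135.7)), "onz175",T.onz((429.9,213.8),175),S.onz((325.96,135.7),175))
# screws
def blobs(C,x0,y0,x1,y1,thr,smax):
    im=C.img[y0:y1,x0:x1]; hsv=cv2.cvtColor(im,cv2.COLOR_RGB2HSV)
    m=((hsv[...,1]<smax)&(hsv[...,2]>thr)).astype(np.uint8)
    n,l,st,ce=cv2.connectedComponentsWithStats(m)
    return [(tuple(np.round(ce[i]+[x0,y0],1)),int(st[i,4])) for i in range(1,n) if 5<st[i,4]<80]
print(blobs(T,350,150,482,270,100,90)); print(blobs(S,278,98,365,175,90,110))
# handle in side/top
for uv in((202.5,214.1),(211.8,209.8),(224.8,237.8),(215.5,242.1)): print(T.onz(uv,109))
# side: key arm tip lowest visible at crop (122,203)/3
print("arm",S.onz((200+122/3,220+203/3),12), S.onz((247.7,264.1),60))
E
```

```text
rim tri (array([ 583.23173568, -212.7498015 ,  169.07518398]), np.float64(1.8911835772017997)) onz175 [ 581.27088343 -211.14361536  175.        ] [ 580.13710549 -201.79111546  175.        ]
[((np.float64(478.6), np.float64(176.2)), 47), ((np.float64(471.3), np.float64(169.7)), 47), ((np.float64(387.6), np.float64(180.8)), 46), ((np.float64(478.0), np.float64(215.0)), 25), ((np.float64(469.6), np.float64(246.3)), 33), ((np.float64(477.0), np.float64(247.5)), 6), ((np.float64(391.3), np.float64(256.8)), 32)]
[((np.float64(279.1), np.float64(155.5)), 51)]
[588.69991432 248.12920184 109.        ]
[598.13421562 228.69981613 109.        ]
[538.54546479 198.83381935 109.        ]
[529.31825656 218.06283598 109.        ]
arm [567.16691521 264.78830657  12.        ] [566.3251424 235.1787802  60.       ]
```

```bash
python3 - <<'E'
from h import *
T=Cam("top");S=Cam("side")
P=np.array([581.3,-211.1,175])
print(S.proj(P)," meas 325.96,135.7", S.c,T.c)
# screws: top and side (from sh.png /4.8)
st=[(387.6,180.8),(471.3,169.7),(469.6,246.3),(391.3,256.8)]
ss=[(260+168/4.8,95+169/4.8),(260+252/4.8,95+62/4.8),(260+461/4.8,95+220/4.8),(260+396/4.8,95+345/4.8)]
for a,b in zip(st,ss): print(tri(T,a,S,b))
# fingertip check
s=r.read_state(); print(s["tool_pos"],T.proj(s["tool_pos"]),S.proj(s["tool_pos"]))
print("flange",S.proj([565.6,227.1,64]))
E
```

```text
[326.89068478 134.27500418]  meas 325.96,135.7 [220.00128078 760.48032503 704.10802889] [ 430.11089716   59.03676851 1023.9879959 ]
(array([ 638.74052402, -122.92407319,  210.56984843]), np.float64(1.4071300819888495))
(array([ 661.82982749, -283.45629031,  208.36033526]), np.float64(0.7530070379200697))
(array([ 522.2529898 , -302.84253359,  128.45025896]), np.float64(2.007688609502959))
(array([ 501.10584845, -143.35108379,  128.83872753]), np.float64(1.3340039669979873))
[ 248.74567405 -600.45393109  222.43495936] [681.02583786 404.76408803] [476.16852988  96.64968474]
flange [249.90229241 260.63882409]
```

```bash
cat >> h.py <<'E'
yaw=np.radians(8.0)
HX=np.array([np.cos(np.radians(30))*np.cos(yaw),np.cos(np.radians(30))*np.sin(yaw),.5])
HY=np.array([-np.sin(yaw),np.cos(yaw),0]); HZ=np.cross(HX,HY)
HP=np.array([580.9,-211.5,175.])
HM=np.stack([HX,HY,HZ],1)
def tohead(P): return HM.T@(np.array(P)-HP)
E
python3 - <<'E'
from h import *
T=Cam("top")
print(HZ)
for nm,p in dict(corner=(255,255),e1=(345,225),e1b=(300,238),e2=(225,345),e2b=(238,300),junc=(240,240),ul=(212,185),L_bot=(170,325),L_corner=(225,245), up1=(330,200),up2=(250,235)).items():
    uv=(385+p[0]/6,170+p[1]/6)
    q=tohead(T.on_plane(uv,HP-33*HZ,HZ)); print(nm,np.round(q,1),round(np.degrees(np.arctan2(q[1],q[0])),1),round(np.hypot(q[0],q[1]),1))
# rectified view for the eye: 6px/mm? 
n=420; g=np.mgrid[0:n,0:n]; xs=(210-g[0])/4.; ys=(210-g[1])/4.
P=(HP-33*HZ)[:,None]+HX[:,None]*xs.ravel()+HY[:,None]*ys.ravel()
q=T.K@(T.Rc@P+T.t[:,None]); m=(q[:2]/q[2]).astype(np.float32).reshape(2,n,n)
im=cv2.remap(T.img,m[0],m[1],cv2.INTER_CUBIC); im=np.clip((im.astype(float)-20)*2.2,0,255).astype(np.uint8)
cv2.circle(im,(210,210),168,(255,0,0),1); cv2.circle(im,(210,210),3,(255,0,0),-1)
cv2.imwrite("pics/rect.png",im[:,:,::-1])
E
```

```text
[-0.49513403 -0.06958655  0.8660254 ]
corner [ -9.7  -6.8 -33. ] -145.1 11.8
e1 [ -3.1 -37.6 -33. ] -94.7 37.7
e1b [ -5.7 -22.2 -33. ] -104.3 22.9
e2 [-41.2   4.  -33. ] 174.4 41.4
e2b [-25.3  -0.7 -33. ] -178.4 25.3
junc [ -3.6  -1.7 -33. ] -154.2 4.0
ul [ 17.4   7.5 -33. ] 23.2 19.0
L_bot [-31.2  22.8 -33. ] 143.8 38.6
L_corner [ -4.7   3.4 -33. ] 143.7 5.8
up1 [  6.6 -32.5 -33. ] -78.6 33.1
up2 [ -2.2  -5.2 -33. ] -113.4 5.6
```

View pics/rect.png

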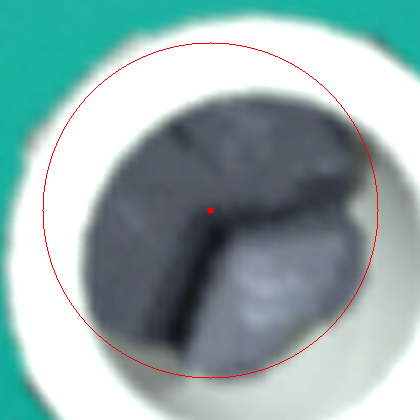

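```bash
cat >> h.py <<'E'
CP=np.array([565.3,226.8,12.])   # cartridge foot
HA=26.5
def rv(x,z):
    z=np.array(z,float); x=np.array(x,float); x-=z*(x@z); x/=np.linalg.norm(x); return R.from_matrix(np.stack([x,np.cross(z,x),z],1)).as_rotvec()
def down(a): a=np.radians(a); return rv([np.cos(a),np.sin(a),0],[0,0,-1])
def hrot(a): a=np.radians(a); return rv(HX*np.cos(a)+HY*np.sin(a),-HZ)  # tool x at angle a in head frame
def htcp(gap,dx=0,dy=0,g=0):  # TCP for flange underside gap mm above rim; grasp 32 above flange underside
    return HP+HZ*(gap+32-r.tcp_to_grasp+g)+HX*dx+HY*dy
E
python3 - <<'E'
from h import *
for a in(HA,HA+180):
    print("grasp",a,r.inverse_kinematics([CP[0],CP[1],CP[2]+76-18.7],down(a)))
for a in range(-180,180,20):
    q=r.inverse_kinematics(htcp(20),hrot(a)); print(a,None if q is None else np.round(q,2))
E
```

```text
grasp 26.5 [ 0.30155252  0.52530359 -0.92644466  1.70363376  0.45588632  1.14487251
 -1.86232146]
grasp 206.5 [ 0.45143248  0.67008943 -1.17960136  1.69940569  0.65534447  1.22879746
  1.14606965]
-180 [ 0.61 -0.05 -0.11  2.01 -0.44  0.8   2.46]
-160 [-0.7  -0.23  1.11  2.04 -0.11  0.76  2.56]
-140 None
-120 [ 1.84 -0.07 -1.28  1.98 -0.54  0.83 -2.68]
-100 [ 0.76 -0.05 -0.25  2.   -0.45  0.8  -2.42]
-80 [ 0.79 -0.05 -0.28  2.   -0.45  0.8  -2.07]
-60 [ 0.82 -0.05 -0.31  2.   -0.45  0.8  -1.72]
-40 [ 0.86 -0.04 -0.34  2.   -0.45  0.8  -1.36]
-20 [ 0.89 -0.04 -0.37  2.   -0.46  0.81 -1.01]
0 [ 0.92 -0.04 -0.41  2.   -0.46  0.81 -0.66]
20 [ 0.95 -0.04 -0.43  2.   -0.46  0.81 -0.31]
40 [ 0.95 -0.04 -0.43  2.   -0.46  0.81  0.04]
60 [ 0.93 -0.04 -0.42  2.   -0.46  0.81  0.38]
80 [ 0.9  -0.04 -0.39  2.   -0.46  0.81  0.73]
100 [ 0.85 -0.04 -0.34  2.   -0.45  0.8   1.08]
120 [ 0.79 -0.05 -0.28  2.   -0.45  0.8   1.42]
140 [ 0.76 -0.05 -0.25  2.   -0.45  0.8   1.77]
160 [ 0.69 -0.05 -0.18  2.01 -0.44  0.8   2.12]
```

```bash
python3 - <<'E'
from h import *
p=r.read_state()["tool_pos"]
r.move_straight([p[0],p[1],400],velocity=250)
r.move_to([CP[0],CP[1],330],down(206.5))
r.move_straight([CP[0],CP[1],150],velocity=200)
s=r.read_state(); print(s["t"],s["tool_pos"],s["joints"])
T=Cam("top"); S=Cam("side")
a=T.img[150:310,140:340];b=S.img[180:320,170:345]
cv2.imwrite("pics/ap.png",np.hstack([cv2.resize(a,(400,320)),cv2.resize(b,(400,320))])[:,:,::-1])
E
```

```text
5.4667 [565.97990685 227.38496933 151.29264217] [ 0.42462998  0.51129528 -1.11505833  1.6210547   0.47275766  1.30691871
  1.26752173]
```

View pics/ap.png

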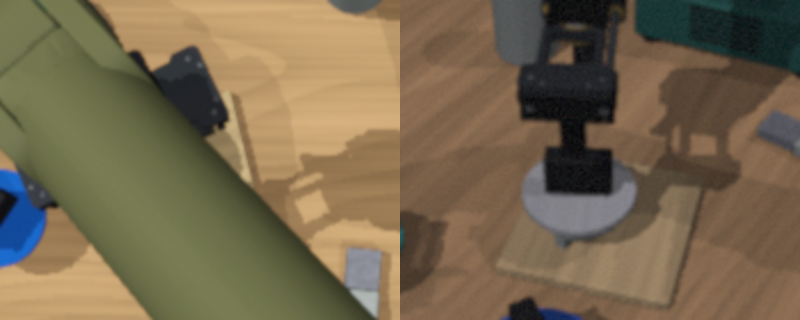

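```bash
python3 - <<'E'
from h import *
print(r.move_straight([CP[0],CP[1],70],velocity=120,max_force=15))
r.gripper_to(0.0)
s=r.read_state(); print(s["t"],s["tool_pos"],s["gripper_width"]*87,s["ft_force"],s["ft_torque"])
r.move_straight([CP[0],CP[1],260],velocity=200)
s=r.read_state(); print(s["t"],s["tool_pos"],s["gripper_width"]*87,s["ft_force"],s["ft_torque"])
S=Cam("side")
cv2.imwrite("pics/up.png",cv2.resize(S.img[100:320,150:400],None,fx=2.4,fy=2.4)[:,:,::-1])
E
```

```text
False
7.45 [564.94179305 227.37792751  69.99577931] 21.94357501881572 [-1.0997286   1.39539101 -0.20493972] [ 0.47070266  0.17942907 -0.04462291]
8.55 [564.71527564 226.13857732 258.48222112] 21.74986830243276 [-0.54022878  0.31797286 -3.17153695] [ 0.11901823 -0.10154421 -0.0180401 ]
```

View pics/up.png

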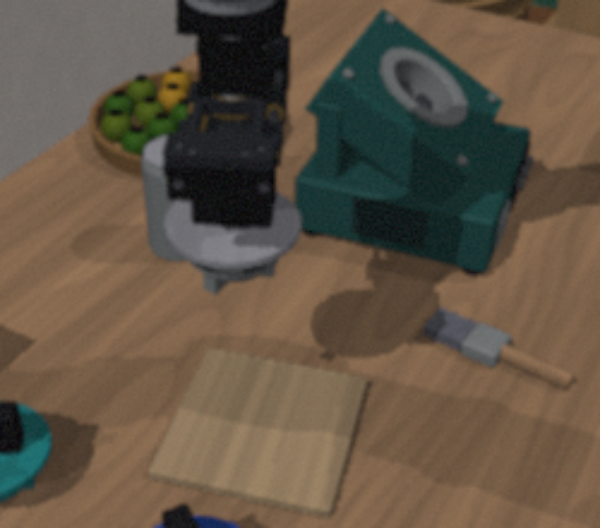

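```bash
python3 - <<'E'
from h import *
r.move_straight([CP[0],CP[1],390],velocity=250)
r.move_to(htcp(130),hrot(43))
r.move_straight(htcp(60),hrot(43),velocity=120,max_force=12)
s=r.read_state(); print(s["t"],s["tool_pos"],htcp(60),s["gripper_width"]*87,s["ft_force"],s["ft_torque"],s["joints"])
S=Cam("side");T=Cam("top")
cv2.imwrite("pics/ov.png",cv2.resize(S.img[40:220,230:420],None,fx=3,fy=3)[:,:,::-1])
cv2.imwrite("pics/ovt.png",cv2.resize(T.img[120:300,320:520],None,fx=3,fy=3)[:,:,::-1])
E
```

```text
11.6917 [ 544.99523523 -216.54930882  239.06587558] [ 544.60667528 -216.60069415  238.4796621 ] 22.227287299251962 [ 0.00929759 -0.3411027  -3.47083092] [-0.15556995  1.01434619  0.04882275] [ 1.32914605 -0.12189365 -0.73701855  1.97188549 -0.53649488  0.91636653
  0.1568186 ]
```

View pics/ov.png

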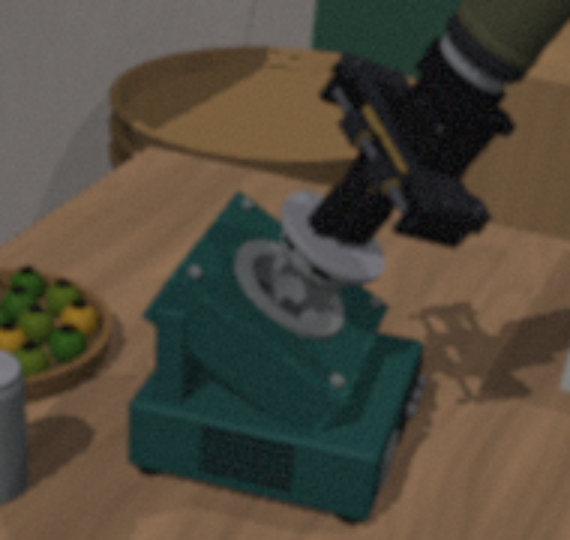

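View pics/ovt.png

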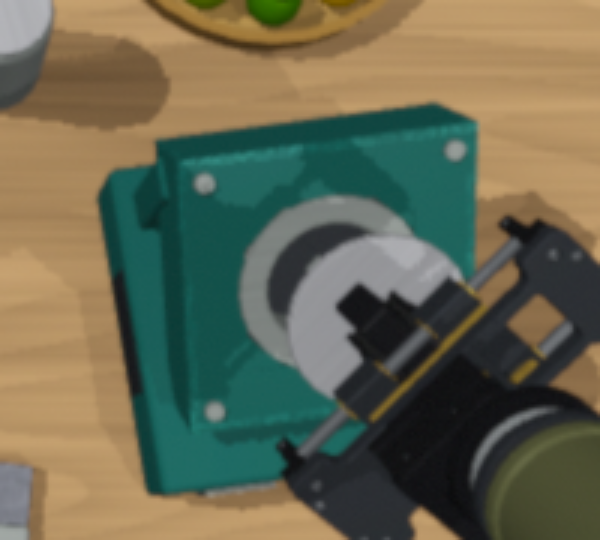

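```bash
python3 - <<'E'
from h import *
T=Cam("top"); im=T.img.astype(int)
for uv in((430,215),(445,203),(408,195),(404,214),(425,225)): print(uv,im[uv[1],uv[0]])
x0,y0,x1,y1=395,185,485,270
c=im[y0:y1,x0:x1]; m=((c[...,0]-c[...,1]>-3)&(c[...,2]-c[...,0]>-8)&(c.sum(2)>240)).astype(np.uint8)
cv2.imwrite("pics/fm.png",cv2.resize(np.hstack([c[:,:,::-1].astype(np.uint8),np.dstack([m*255]*3)]),None,fx=4,fy=4,interpolation=cv2.INTER_NEAREST))
E
```

```text
(430, 215) [149 150 153]
(445, 203) [149 150 153]
(408, 195) [64 91 87]
(404, 214) [123 129 125]
(425, 225) [148 149 152]
```

View pics/fm.png

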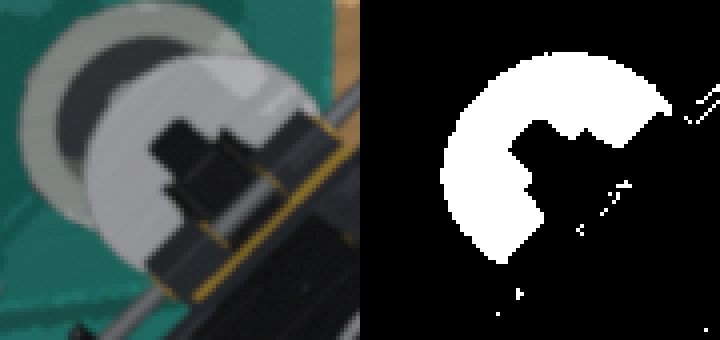

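```bash
cat >> h.py <<'E'
def arcfit(gap,box=(395,185,485,270),zs=(0,8)):
    from scipy.optimize import least_squares
    T=Cam("top"); im=T.img.astype(int); x0,y0,x1,y1=box
    c=im[y0:y1,x0:x1]; m=((c[...,0]-c[...,1]>-3)&(c[...,2]-c[...,0]>-8)&(c.sum(2)>240)).astype(np.uint8)
    cs=cv2.findContours(m,cv2.RETR_EXTERNAL,cv2.CHAIN_APPROX_NONE)[0]
    k=max(cs,key=cv2.contourArea)[:,0,:]+[x0,y0]
    for z in zs:
        P=np.array([tohead(T.on_plane(p,HP+HZ*(gap+z),HZ))[:2] for p in k])
        f=least_squares(lambda q:np.hypot(*(P-q).T)-55.5,P.mean(0)+[-20,-20],loss="soft_l1",f_scale=1.)
        res=np.hypot(*(P-f.x).T)-55.5; ok=abs(res)<2.5
        g=least_squares(lambda q:np.hypot(*(P[ok]-q[:2]).T)-q[2],[*f.x,55])
        print(z,f.x,ok.sum(),"free",g.x)
    s=r.read_state(); print("tcp head",tohead(s["tool_pos"]))
E
python3 - <<'E'
from h import *
arcfit(60)
# rim via same approach: outer circle points on rim plane from pics/top0
T=Cam("top"); im=cv2.imread("pics/top0.png")[:,:,::-1]; x0,y0,x1,y1=385,170,480,260
hsv=cv2.cvtColor(np.ascontiguousarray(im[y0:y1,x0:x1]),cv2.COLOR_RGB2HSV); m=(hsv[...,1]<85).astype(np.uint8)
k=max(cv2.findContours(m,0,1)[0],key=cv2.contourArea)[:,0,:]+[x0,y0]
P=np.array([tohead(T.on_plane(p,HP,HZ))[:2] for p in k])
A=np.c_[2*P,np.ones(len(P))]; s=np.linalg.lstsq(A,(P**2).sum(1),rcond=None)[0]; print("rim",s[:2],np.sqrt(s[2]+s[:2]@s[:2]))
E
```

```text
0 [-4.37602523 -6.43487922] 73 free [-1.25756249 -4.19106419 52.83799334]
8 [-1.44062156 -3.75955619] 66 free [ 2.66171851 -0.6123318  51.8896755 ]
tcp head [ 0.49332481 -0.54871439 74.04193747]
rim [-1.03367476  0.29937009] 60.699651424334796
```

```bash
python3 - <<'E'
from h import *
print(r.move_straight(htcp(31,dx=-1,dy=0.5),hrot(43),velocity=80,max_force=6))
arcfit(31)
s=r.read_state();print(s["t"],HM.T@s["ft_force"],s["ft_torque"])
S=Cam("side");T=Cam("top")
a=cv2.resize(S.img[80:180,280:380],(400,400));b=cv2.resize(T.img[160:280,370:490],(400,400))
cv2.imwrite("pics/ov2.png",np.hstack([a,b])[:,:,::-1])
E
```

```text
False
0 [-5.78925701 -4.9768603 ] 75 free [-2.86766385 -2.67966157 53.13369235]
8 [-3.01190823 -2.48128393] 69 free [ 0.81694891  0.66625922 52.30151067]
tcp head [-0.76380893  0.26687448 44.55655437]
12.5083 [-1.83566629 -0.17336103 -2.68713875] [-0.16134937  1.02083263  0.01865548]
```

View pics/ov2.png

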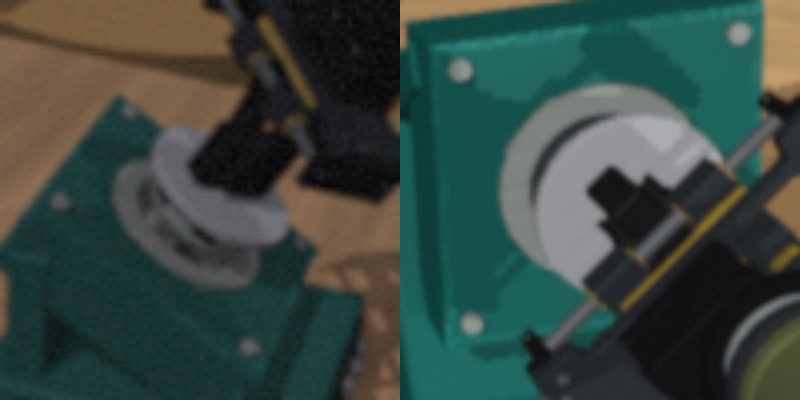

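```bash
python3 - <<'E'
from h import *
print(r.move_straight(htcp(13,dx=-0.5,dy=1),hrot(43),velocity=25,max_force=8))
s=r.read_state();print(s["t"],HM.T@s["ft_force"],s["ft_torque"],tohead(s["tool_pos"])-[0,0,13.3],s["gripper_width"]*87)
E
```

```text
True
13.0667 [0.81391224 1.24926221 0.10222105] [0.0612345  0.01175024 0.13235434] [-0.49518288  1.30503087 21.67347023] 21.68524274859837
```

```bash
python3 - <<'E'
from h import *
def st(l):
    s=r.read_state();print(l,round(s["t"],2),"F",np.round(HM.T@s["ft_force"],2),"M",np.round(HM.T@s["ft_torque"],2),"p",np.round(tohead(s["tool_pos"])-[0,0,13.3],2))
r.move_straight(htcp(23.5,-.5,1),hrot(43),velocity=25); r.hold(.2); st("free")
for d in((1.2,2.5),(2.,3.5),(0.5,1.8)):
    r.move_straight(htcp(23.5,*d),hrot(43),velocity=25)
    b=r.move_straight(htcp(13,*d),hrot(43),velocity=20,max_force=8); st((d,b))
    if not b: break
    r.hold(.15); st("settled")
    r.move_straight(htcp(23.5,*d),hrot(43),velocity=25)
E
```

```text
free 13.55 F [-2.36 -0.7  -3.02] M [ 0.02  1.01 -0.01] p [-1.21  1.15 23.26]
((1.2, 2.5), False) 14.47 F [-1.67  0.02 -3.41] M [-0.04  1.    0.  ] p [ 1.22  2.49 12.96]
```

```bash
cat >> h.py <<'E'
def st(l):
    s=r.read_state();print(l,round(s["t"],2),"F",np.round(HM.T@s["ft_force"],2),"M",np.round(HM.T@s["ft_torque"],2),"p",np.round(tohead(s["tool_pos"])-[0,0,13.3],2),round(s["gripper_width"]*87,2))
E
python3 - <<'E'
from h import *
b=r.move_straight(htcp(4,1.2,2.5),hrot(43),velocity=15,max_force=8); st(b); r.hold(.2); st("s")
E
```

```text
True 14.78 F [0.1  0.68 5.73] M [ 0.15  0.63 -0.04] p [ 1.43  2.28 11.68] 21.86
s 14.97 F [0.52 0.81 6.08] M [0.18 0.53 0.05] p [ 1.41  2.25 11.7 ] 21.93
```

```bash
python3 - <<'E'
from h import *
for a in(46,49,52,55,40,37,34,31):
    # straight rotational move while pressed slightly
    if a==40: r.move_straight(htcp(11.3,1.2,2.5),hrot(43),velocity=10)
    b=r.move_straight(htcp(11.0 if a not in(0,) else 11,1.2,2.5),hrot(a),velocity=10,max_force=15)
    b2=r.move_straight(htcp(4,1.2,2.5),hrot(a),velocity=15,max_force=6); st((a,b,b2))
    if tohead(r.read_state()["tool_pos"])[2]-13.3<9.5: break
E
```

```text
(46, False, True) 15.59 F [-1.    1.15  5.83] M [ 0.33  0.57 -0.01] p [ 1.55  2.34 11.8 ] 21.64
(49, False, True) 16.16 F [-0.26  0.76  6.11] M [ 0.32  0.37 -0.04] p [ 1.28  2.3  11.86] 21.55
(52, False, True) 16.74 F [0.28 1.59 6.37] M [ 0.43  0.39 -0.05] p [ 1.1   2.37 11.93] 21.84
(55, False, True) 17.35 F [0.42 0.21 6.15] M [ 0.39  0.32 -0.08] p [ 1.41  2.43 11.95] 21.56
(40, False, True) 18.19 F [-0.03  0.44  6.2 ] M [0.24 0.77 0.03] p [ 2.02  2.08 11.5 ] 21.77
(37, False, False) 19.06 F [-1.6  -0.3  -3.13] M [-0.03  1.    0.04] p [1.2  2.57 3.92] 22.14
```

```bash
python3 - <<'E'
from h import *
b=r.move_straight(htcp(-4,1.2,2.5),hrot(37),velocity=15,max_force=10); st(b); r.hold(.2); st("s")
S=Cam("side");T=Cam("top")
a=cv2.resize(S.img[80:180,280:380],(400,400),interpolation=cv2.INTER_CUBIC);b=cv2.resize(T.img[160:280,370:490],(400,400))
cv2.imwrite("pics/seat.png",np.hstack([a,b])[:,:,::-1])
E
```

```text
True 19.41 F [-0.49  0.38  4.59] M [ 0.3   0.44 -0.04] p [1.15 2.05 0.89] 21.77
s 19.61 F [1.3  0.28 5.86] M [ 0.22  0.3  -0.06] p [1.16 2.07 0.88] 21.81
```

View pics/seat.png

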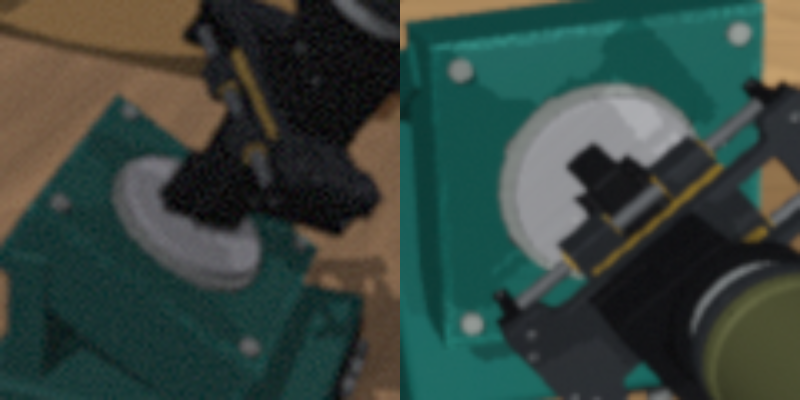

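```bash
python3 - <<'E'
from h import *
b=r.move_straight(htcp(-4,1.2,2.3),hrot(37),velocity=15,max_force=10); st(b)
r.gripper_to(1.0); r.hold(.2); st("open")
p=r.read_state()["tool_pos"]
print(r.move_straight(p+HZ*60,velocity=60,max_force=10)); st("up")
r.move_straight(p+HZ*110,velocity=150); p=r.read_state()["tool_pos"]
r.move_straight(p+np.array([-40,-130,80]),velocity=200)
S=Cam("side");T=Cam("top")
a=cv2.resize(S.img[80:180,280:380],(400,400),interpolation=cv2.INTER_CUBIC);b=cv2.resize(T.img[160:280,370:490],(400,400),interpolation=cv2.INTER_CUBIC)
cv2.imwrite("pics/fin.png",np.hstack([a,b])[:,:,::-1])
cv2.imwrite("pics/fint.png",T.img[:,:,::-1]); st("end")
E
```

```text
True 19.92 F [-0.58  0.34  4.7 ] M [0.24 0.45 0.07] p [1.14 2.07 0.87] 21.56
open 21.37 F [-0.14  0.15 -0.63] M [-0.05  0.55 -0.02] p [-0.71  2.87  0.01] 87.36
False
up 22.52 F [0.38 0.15 0.74] M [-0.08  0.55  0.01] p [-0.98  3.13 59.66] 87.02
end 24.03 F [-0.13  0.01  0.71] M [-0.03  0.55  0.03] p [ -10.65 -118.53  206.69] 86.79
```

View pics/fin.png

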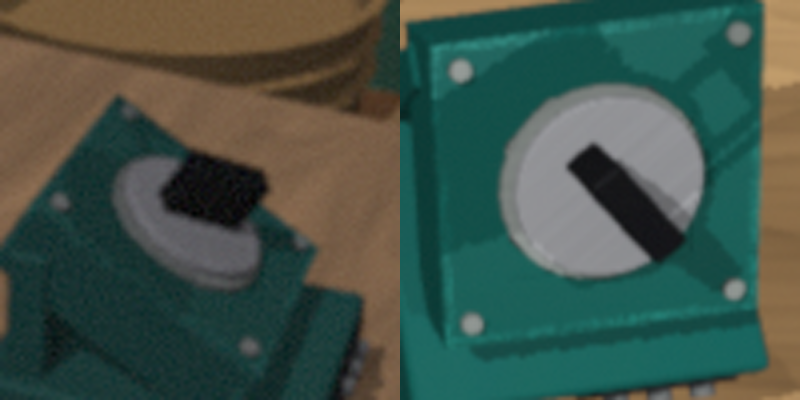

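View pics/fint.png

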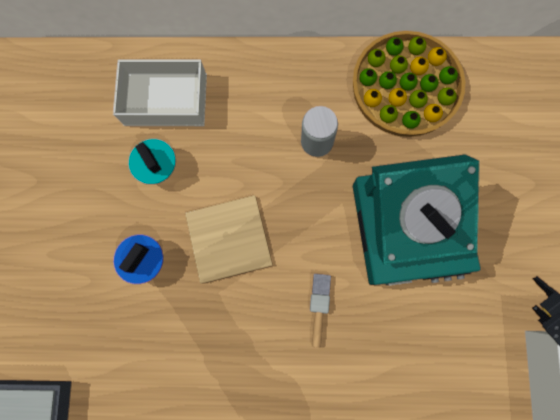

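```bash
python3 - <<'E'
from h import *
arcfit(0,box=(385,170,480,260))
T=Cam("top"); 
for z in(0,8,11,19): print(z,T.proj(HP+HZ*z))
a=cv2.imread("pics/top0.png").astype(int);b=cv2.imread("pics/fint.png").astype(int)
for n,(x0,y0,x1,y1) in dict(can=(295,100,345,165),brush=(305,270,335,350)).items(): print(n,abs(a-b)[y0:y1,x0:x1].max(),abs(a-b)[y0:y1,x0:x1].mean())
E
```

```text
0 [-3.35597266 -2.94869381] 137 free [-3.24540374 -2.98869993 54.34291325]
8 [-0.28965952 -0.04791449] 117 free [-2.69411243e-02  5.27579908e-03  5.39611265e+01]
tcp head [ -10.61824876 -118.64306999  220.13027403]
0 [430.09350814 213.98843421]
8 [431.60406761 215.388761  ]
11 [432.17748237 215.92033096]
19 [433.72553181 217.3554119 ]
can 16 0.9459487179487179
brush 17 1.8390277777777777
```

```bash
python3 - <<'E'
from rig import r
r.hand_in(); print(r.read_state()["t"])
E
```

```text
the job is handed in; nothing more can be done
the job is handed in; nothing more can be done
```

The cartridge is seated in the head, released, and the job is handed in at about 24 s; the hand-in gives no verdict.

**What I did**
- I gripped the cartridge by its handle, carried it over the machine and put it into the bore.
- The drum first touched the bore's edge. I backed off and shifted 1.7 mm up the slope and 1.5 mm sideways, and it then went in freely.
- The key stood on the plate about 11.7 mm clear of the rim. I turned the cartridge in small steps under 6–9 N, first the wrong way and then back.
- At about 37° in the head frame the key dropped in. My estimate from the picture had been 43°.
- I pressed it home with about 10 N, opened the gripper and backed off along the bore's axis.

**Last checks**
- **Seating:** the tool went down about 10.8 mm from the plate to home, where 11 mm was expected. It stopped 0.9 mm above its computed zero. It read the same 0.6–0.7 mm high on the plate.
- **Centring:** a circle fitted to the flange's top in the top view lies within 0.5 mm of the bore's axis if the flange is seated. A flange still 11 mm up would show about 5 mm off.
- **Axis angle:** not measured; the flange looks flat and even on the rim in both views.
- **Bystanders:** canister and brush show no visible change between the first and last pictures. The look-alikes were not touched.

**What disagreed:** the two cameras placed the bore's mouth up to about 9 mm apart. Crossing both views put it at a height of 169 mm instead of 175, so I used the top view with the stated height. Flange fits before insertion were unsure by about 3 mm, and contact forces settled the position.

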